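Switch on the probe logger by its flush slide switch

ROBOT

A 7-joint arm with a two-finger parallel gripper is mounted at the origin on a cart in front of the work surface, level with it; the furniture and walls round the work are solid. World frame = base frame: x ahead of the robot, y to its left, z up, the work surface at z = 0. Lengths are in m, angles in rad, forces in N, time in s.
With the tool pointing down it reaches from about 0.4 to 0.85 m from the base axis. Payload 4.5 kg.
Tool frame: the origin (TCP) lies at the centre of the arm's flange, where the gripper is bolted on; the fingertips stand 166 mm ahead of it and the grasp point (between the pads) lies 147 mm ahead of it (r.grip_depth is the distance from the TCP to the grasp point, in m); z points along the fingers, y is the line along which they close (so a half turn about z gives the same grasp; the last joint's range is limited). The gripper opens to 88 mm and grips with 3 to 60 N. Pads are 18 mm wide; open, the fingers measure 123 mm over their backs; the gripper's body (75 mm by 187 mm) begins 45 mm behind the grasp point.
Start: joints at [1.195, 0.689, -0.195, 1.565, 0.157, 0.902, -0.215], TCP at [0.249, -0.573, 0.405] pointing down, gripper open.
Joint ranges: [-3.01, 3.01], [-0.46, 2.08], [-1.47, 1.51], [0.13, 2.56], [-1, 4.14], [0.04, 2.09], [-2.66, 2.66]. Speed limits (rad/s): [2.57, 2.57, 3.14, 3.14, 3.14, 3.14, 3.14].

INTERFACE

Orientations are given as a unit quaternion [x, y, z, w].
In Python, from plant import status, cams, r, finder gives the robot as it stands.
- The arm moves only by the tool play_rows, never from a script. Its argument "rows" is a list of rows, each a list of 7 numbers: the opening in per cent of the stroke, from 0 (shut) to 100 (fully open), then the shift along the tool's x, y, z in m, then the turn, a rotation vector about the tool's x, y, z in degrees. A call has 1 to 8 rows; each row shifts and turns the commanded pose from where the row before left it, along the tool's axes as they then stand; what a row does not reach is not made up. A row lasts 1/8 s, in which the tool goes at most 62.5 mm and 10.7 degrees, less where a joint would pass 70% of its speed; a pose out of reach is approached as far as the arm can. A call with a gripper value outside its range is refused whole. The fingers move at their own pace and stop on an object; "grip_force" is the grip in N (left out, the last holds). Time passes only in rows, so rows that do not move let the fingers close. It gives the time, the measured TCP pose, the force, the opening and the grip force at its end, in the units of the state.
- status.get_state(): the state, without advancing time (a new reading comes with each control period).
- cams.snapshot(name): name is "side" or "top"; returns the picture (400x640x3 uint8, red, green, blue); there is no depth.
- cams.camera_params(name): a dict with "vfov" (degrees; the focal length in pixels is half the picture's height over the tangent of half this angle, whatever the lens; pixels are square), "cx", "cy" (the principal point, pixels), "distortion" ([k1, k2, p1, p2, k3] as OpenCV has them; the pictures are not rectified), "R" (3x3) and "t" (3): a world point X has camera coordinates R X + t. Camera axes: x right, y down, z forward; pixel columns grow to the right and rows downward; lengths in m; the calibration is good to about 2 mm. A picture is of the moment at which its call begins. camera_params takes no time and is no camera call.
- r.finish_job(): hands the job in; it is judged then, once.
Trained networks look in the newest picture that a camera, given by its name, has taken for a name from the list of things; names that differ only in an ending like _2 or _b are one class to them, and where a whole thing is asked for, a point or a joint stands for the part that bears it (a point fixed in the world has none). Each returns a list of dicts, best first, with "score" (0 to 1); they miss things now and then, are a little off and sometimes report something else, mostly with a low value. They report only what shows in the picture. A call takes as long as a camera call.
- finder.spot_in(camera, label): "at" ([x, y, z] in m, in the coordinates of the camera as it stood for that picture, good to about 4 mm: the middle of the surface that is visible of it).
- finder.regions_of(camera, label): "mask" (400x640 bool, what is visible of it).
The state is a dict: "clock": time; "q": joint angles; "qd": joint speeds; "joint_torque": joint torques, N m; "tool_pos": TCP position; "eef_rot": TCP orientation; "contact_force": force on the tool from outside, world axes, zero at the start; "moment": the same for the moment, N m; "opening": opening from 0.0 (shut) to 1.0 (fully open); "finger_force": force on a finger pad.
Only numpy, scipy, OpenCV 4.12 (cv2) and the standard library are available. Lean on these libraries where they do the work, as an engineer would, in place of code of your own. Each camera call takes 0.05 s, during which the arm holds its last target. There are 200 camera calls.

TASK

Two battery temperature loggers are stuck to the worktop, a long one with a steel probe sticking out of one end and a square one. Switch on the long one: nudge the small ridge of its flush slide switch across its detent, away from the probe, so that it stays at the far end of its slot, then let go. Leave the square logger's switch as it is.

Things in the scene. Friction and masses are not known exactly. Their poses are not given: they have to be found in the camera images.
- long_ridge (a point): Top centre of the white switch ridge, 41 mm above the worktop; moves with it. Ridge 14 mm (x) by 6 mm (y), 7 mm above the flat case top, on a 20 mm white plate flush in a black 36 by 18 mm slot. Axes turn with the case: probe towards +y, push towards -y along the slot, z up. When off, the case top is clear 40 mm to the +y side of the ridge, 70 mm to the -y side.
- long_slide (a joint): Slide switch of the long logger, m: 0 = off, ridge at the probe end of its slot (start); 0.016 = on, other end. A detent resists with about 3.5 N at first, less towards mid-travel (0.008), then snaps on by itself to 0.016 and stays. It takes no other motion.
- long_logger: Long logger: light plastic case 70 (x) by 150 (y) by 34 mm, stuck down by suction feet, cannot shift. Origin at the centre of its underside, on the worktop. An 8 mm steel probe sticks out 59 mm from its +y end. Switch on its top: when off the ridge is 2 mm to the -y side of the centre.
- square_slide (a joint): The same kind of switch on the other logger (square case, 100 by 100 by 34 mm, no probe, also stuck down), m: 0 = off; it starts at 0 and must stay there.

How it is judged:
By the outcome, as a careful person would: the job done as asked, in the order asked, and still so for the second after the job is handed in, with the robot touching nothing.
It also fails if it takes over 29 s, if anything falls off the work surface, if the arm or the gripper's body presses on something with over 40 N, if the wrist force passes 120 N, or if a joint passes its speed limit or range.

## Working session

There is one attempt and no reset: what is moved stays moved. The work goes in short steps, Python scripts to look and compute and a tool call to move; the robot and the scene stay as the last step left them, time stands still between calls to the robot, and variables do not carry over. Pictures are saved under pics/ and viewed, at most 10 in all, crops included, and the job is handed in when it is done.

Besides the shell and the picture viewer there is one more tool, called after "Request:" as a command line: name --pt "numbers of a row" for each row, then --argument value for the rest. play_rows: Moves the arm, as the interface text tells. Its arguments: {"type":"object","properties":{"rows":{"type":"array","items":{"type":"array","items":{"type":"number"}}},"grip_force":{"type":"number"}},"required":["rows"]}

```bash
mkdir -p pics; cat > h.py <<'E'
import numpy as np, cv2
from plant import status, cams, r, finder
def cam(n):
    p=cams.camera_params(n); f=200/np.tan(np.radians(p["vfov"])/2)
    return np.array([[f,0,p["cx"]],[0,f,p["cy"]],[0,0,1]]),np.array(p["distortion"],float),np.array(p["R"]),np.array(p["t"])
def ray2z(n,px,z):
    K,D,R,t=cam(n); u=cv2.undistortPoints(np.array(px,float).reshape(-1,1,2),K,D)[:,0]
    d=np.c_[u,np.ones(len(u))]@R; c=-R.T@t
    return c+d*((z-c[2])/d[:,2])[:,None]
def w(n,p): K,D,R,t=cam(n); return R.T@(np.array(p)-t)
E
python3 - <<'E'
from h import *
for n in("top","side"):
    im=cams.snapshot(n); cv2.imwrite(f"pics/{n}0.png",im[:,:,::-1])
    for l in("long_ridge","long_logger"):
        for d in finder.spot_in(n,l)[:3]: print(n,l,round(d["score"],2),w(n,d["at"]).round(4))
    K,D,R,t=cam(n); print("campos",(-R.T@t).round(3))
s=status.get_state(); print(s)
E
```

```text
top long_logger 0.6 [0.5047 0.1734 0.0408]
campos [0.433 0.025 1.075]
side long_ridge 0.37 [0.5075 0.165  0.0313]
side long_logger 0.72 [0.4936 0.2036 0.032 ]
campos [0.107 0.826 0.527]
{'clock': 0.3, 'q': array([ 1.19482135,  0.68942398, -0.19459599,  1.56562362,  0.15729723,
        0.90248545, -0.21511871]), 'qd': array([ 1.49137852e-03, -6.09427054e-04,  3.97973869e-05, -2.31781076e-03,
       -1.35947130e-03,  1.09070552e-03,  8.20346569e-04]), 'joint_torque': array([ 1.76311052e-03, -5.26982188e+01, -1.26417618e+00, -1.53400987e+01,
       -5.20740333e-02,  3.50556860e-03,  1.27152352e-04]), 'tool_pos': array([ 0.24898285, -0.57316633,  0.40445377]), 'eef_rot': array([ 9.79079913e-01,  2.03475916e-01, -6.23275683e-05, -2.69686133e-04]), 'contact_force': array([ 0.97080195, -0.407341  , -0.10019594]), 'moment': array([-0.00523433,  0.00463116,  0.00404196]), 'finger_force': 0.0, 'opening': 0.9980765439068344}
```

View pics/top0.png

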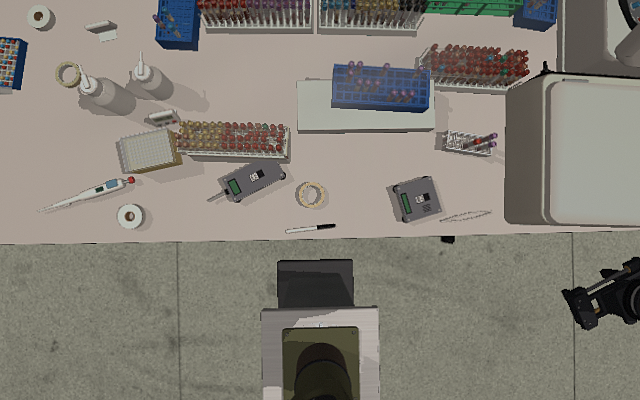

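View pics/side0.png

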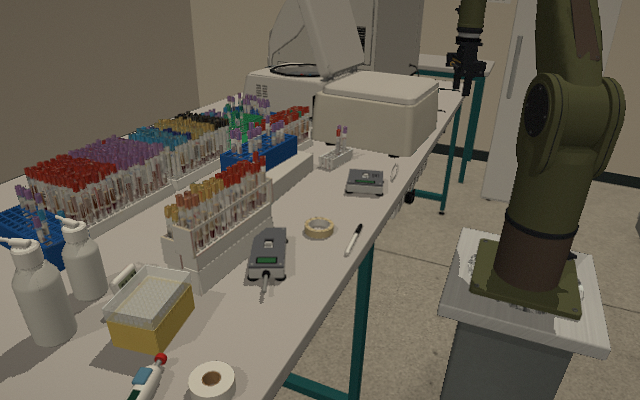

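The long logger is at about (252,181) in the top view, with its probe to the left at (212,197). A tube rack stands just behind it. The square logger is at about (415,198). I'll zoom in on the long one.

```bash
python3 - <<'E'
from h import *
a=cv2.imread("pics/top0.png")[145:215,195:300]; b=cv2.imread("pics/side0.png")[170:310,150:320]
a=cv2.resize(a,(735,490),interpolation=cv2.INTER_CUBIC)
cv2.imwrite("pics/c1.png",a)
cv2.imwrite("pics/c2.png",cv2.resize(b,None,fx=4,fy=4,interpolation=cv2.INTER_CUBIC))
m=finder.regions_of("top","long_logger")
for d in m[:2]:
    M=d["mask"].astype(np.uint8); c=max(cv2.findContours(M,0,2)[0],key=cv2.contourArea)
    print(d["score"],M.sum(),cv2.minAreaRect(c))
E
```

```text
0.55 1637 ((244.82595825195312, 182.3409881591797), (29.446855545043945, 79.86100006103516), 62.402706146240234)
```

View pics/c1.png

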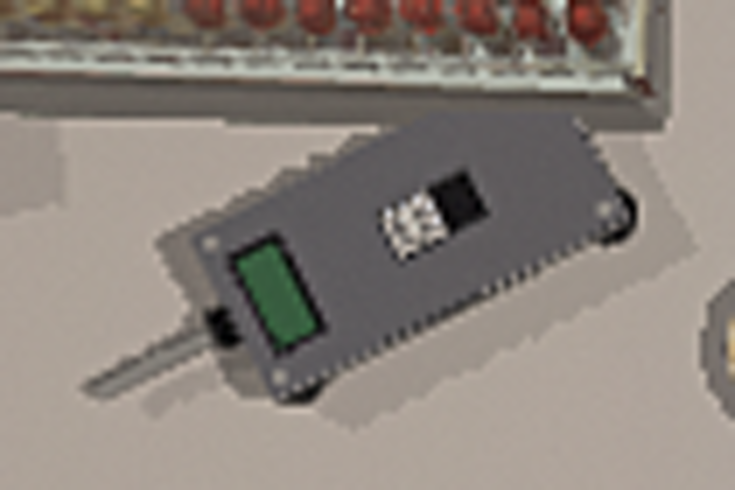

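View pics/c2.png

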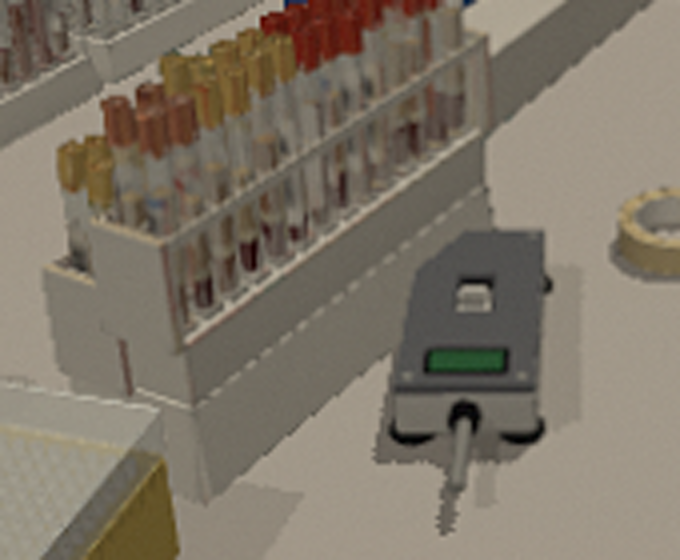

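The crops show the white plate at about (415,224) and the empty black part of the slot at (461,198) in c1. The rack stands right behind the case.

```bash
python3 - <<'E'
from h import *
P=np.array([[415,224],[461,198],[392,237],[475,188],[205,240],[283,397],[612,212],[95,388],[660,90],[0,62]])/7+[195-.43,145-.43]
X=ray2z("top",P,.034)
for n,x in zip("plate black slotL slotR cornA cornB cornC probe rackR rackL".split(),X): print(n,x.round(4))
print("rack z.1",ray2z("top",P[8:],.1).round(3),"z0",ray2z("top",P[8:],.0).round(3))
for i,j in((1,0),(3,2),(6,5)):
    d=X[j]-X[i]; print(np.degrees(np.arctan2(d[1],d[0])),np.linalg.norm(d))
d=X[4]-X[5];print(np.degrees(np.arctan2(d[1],d[0])),np.linalg.norm(d))
S=np.array([[474,297],[475,289],[476,277]])/4+[150-.4,170-.4]
print("side plate",ray2z("side",S[:1],.034),ray2z("side",S[1:2],.041),ray2z("side",S[2:],.034))
s=status.get_state()
from scipy.spatial.transform import Rotation as Ro
print(Ro.from_quat(s["eef_rot"]).as_matrix().round(3))
E
```

```text
plate [0.5091 0.1654 0.034 ]
black [0.5185 0.1481 0.034 ]
slotL [0.5044 0.1741 0.034 ]
slotR [0.5221 0.1428 0.034 ]
cornA [0.5047 0.2438 0.034 ]
cornB [0.4455 0.2156 0.034 ]
cornC [0.5122 0.0919 0.034 ]
probe [0.4503 0.2856 0.034 ]
rackR [0.5576 0.0731 0.034 ]
rackL [0.5729 0.3196 0.034 ]
rack z.1 [[0.55  0.07  0.1  ]
 [0.564 0.301 0.1  ]] z0 [[0.562 0.075 0.   ]
 [0.577 0.329 0.   ]]
118.47603624213625 0.01969405916672486
119.56044488760185 0.03592306544256085
118.29948817128071 0.14055796760217323
25.479635092178764 0.06553429623603395
side plate [[0.51205792 0.1613106  0.034     ]] [[0.50973334 0.16378938 0.041     ]] [[0.52110463 0.1435686  0.034     ]]
[[ 0.917  0.398 -0.   ]
 [ 0.398 -0.917  0.   ]
 [-0.    -0.    -1.   ]]
```

```bash
cat >> h.py <<'E'
from scipy.spatial.transform import Rotation as Ro
from scipy.optimize import least_squares
def height(n,foot,top):  # z of vertical edge above foot
    X=ray2z(n,[foot],0)[0]; K,D,R,t=cam(n)
    f=lambda z: cv2.projectPoints(np.array([X+[0,0,z[0]]]),cv2.Rodrigues(R)[0],t,K,D)[0].ravel()-top
    return X.round(3),least_squares(f,[.1]).x
E
python3 - <<'E'
from h import *
c=lambda u,v:[u/4+149.6,v/4+169.6]
for tp in((185,345),(165,240)): print("rack",height("side",c(205,500),c(*tp)))
print("box",height("side",[401,157],[412,98]),height("side",[437,140],[439,82]))
print("rack far",height("side",c(492,212),c(487,40)))
E
```

```text
rack (array([0.564, 0.326, 0.   ]), array([0.08761629]))
rack (array([0.564, 0.326, 0.   ]), array([0.14246878]))
box (array([ 0.41 , -0.561,  0.   ]), array([0.20538424])) (array([ 0.331, -0.808,  0.   ]), array([0.21899259]))
rack far (array([0.579, 0.027, 0.   ]), array([0.11487228]))
```

```bash
cat >> h.py <<'E'
def need(pos,psi=0,tau=6):
    s=status.get_state(); A=Ro.from_quat(s["eef_rot"])
    p,t=np.radians([psi,tau]); z=np.array([np.sin(t)*np.cos(p),np.sin(t)*np.sin(p),-np.cos(t)])
    y=np.array([np.sin(p),-np.cos(p),0]); B=Ro.from_matrix(np.c_[np.cross(y,z),y,z])
    print("t",round(s["clock"],2),"tcp",s["tool_pos"].round(4),"F",s["contact_force"].round(2),"open",round(s["opening"],2))
    print("shift now-frame mm",A.inv().apply(np.array(pos)-s["tool_pos"]).round(4)*1e3,"rot deg",np.degrees((A.inv()*B).as_rotvec()).round(2),
     "shift target-frame mm",B.inv().apply(np.array(pos)-s["tool_pos"]).round(4)*1e3)
E
python3 -c "
from h import *
need([.48,.189,.405])"
```

```text
t 0.35 tcp [ 0.249  -0.5732  0.4046] F [-0.41 -0.27 -0.4 ] open 1.0
shift now-frame mm [ 5.156e+02 -6.070e+02 -2.000e-01] rot deg [-1.25  5.92 23.46] shift target-frame mm [ 229.8 -762.2   23.7]
```

Request:
play_rows --pt "0 0.032 -0.038 0 0 0 0" --pt "0 0.032 -0.038 0 0 0 0" --pt "0 0.032 -0.038 0 0 0 0" --pt "0 0.032 -0.038 0 0 0 0" --pt "0 0.032 -0.038 0 0 0 0" --pt "0 0.032 -0.038 0 0 0 0" --pt "0 0.032 -0.038 0 0 0 0" --pt "0 0.032 -0.038 0 0 0 0" --grip_force 20

```text
clock: 1.35
tool_pos: [0.3632, -0.191, 0.405]
eef_rot: [0.979, 0.203, 0.001, 0.0]
contact_force: [-0.3, 1.1, 0.3]
opening: 0.117
finger_force: 0.0
```

Request:
play_rows --pt "0 0.032 -0.038 0 0 0 0" --pt "0 0.032 -0.038 0 0 0 0" --pt "0 0.032 -0.038 0 0 0 0" --pt "0 0.032 -0.038 0 0 0 0" --pt "0 0.032 -0.038 0 0 0 0" --pt "0 0.032 -0.038 0 0 0 0" --pt "0 0.032 -0.038 0 0 0 0" --pt "0 0.032 -0.038 0 0 0 0"

```text
clock: 2.35
tool_pos: [0.4767, 0.1901, 0.4049]
eef_rot: [0.979, 0.204, 0.0, 0.0]
contact_force: [0.8, -0.6, -0.7]
opening: 0.002
finger_force: 0.0
```

```bash
python3 -c "
from h import *
need([.48,.189,.30])"
```

```text
t 2.35 tcp [0.4767 0.1901 0.4049] F [ 0.76 -0.65 -0.68] open 0.0
shift now-frame mm [  2.5   2.3 104.9] rot deg [-1.22  5.88 23.47] shift target-frame mm [ -7.7   1.1 104.6]
```

Request:
play_rows --pt "0 0 0 0 -0.3 1.48 5.87" --pt "0 0 0 0 -0.3 1.48 5.87" --pt "0 0 0 0 -0.3 1.48 5.87" --pt "0 0 0 0 -0.3 1.48 5.87" --pt "0 -0.004 0 0.052 0 0 0" --pt "0 -0.004 0.001 0.052 0 0 0" --pt "0 0 0 0 0 0 0"

```text
clock: 3.22
tool_pos: [0.4781, 0.1871, 0.2977]
eef_rot: [0.999, 0.0, 0.049, 0.001]
contact_force: [-0.5, -0.5, -0.5]
opening: 0.006
finger_force: 0.0
```

```bash
python3 - <<'E'
from h import *
need([.48,.189,.225])
for n,(u,v,h,w_) in dict(side=(200,140,150,150),top=(200,130,100,100)).items():
    im=cams.snapshot(n)[:,:,::-1]; cv2.imwrite(f"pics/{n}1.png",cv2.resize(im[v:v+h,u:u+w_].copy(),(400,400),interpolation=cv2.INTER_CUBIC))
a=np.hstack([cv2.imread("pics/side1.png"),cv2.imread("pics/top1.png")]); cv2.imwrite("pics/both1.png",a)
E
```

```text
t 3.23 tcp [0.4781 0.1871 0.2977] F [-0.52 -0.5  -0.52] open 0.01
shift now-frame mm [-5.2 -2.1 72.5] rot deg [0.17 0.41 0.02] shift target-frame mm [-5.7 -1.9 72.5]
```

View pics/both1.png

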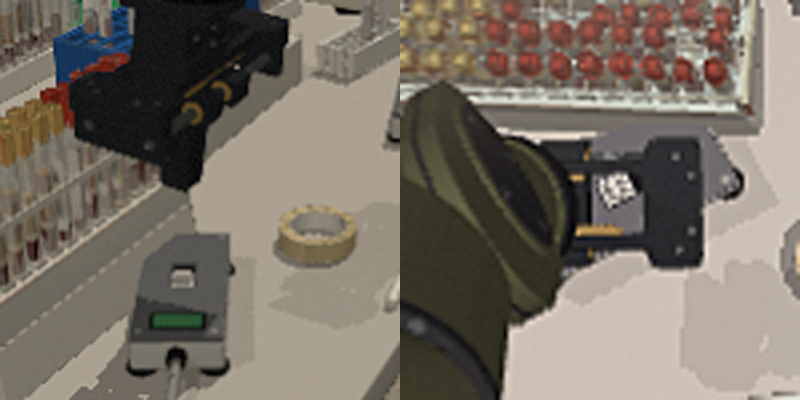

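The gripper is above the logger, with its body clear of the rack in front. The plate shows at side-crop (183,278) and still at the off end. I'll go down to just above ridge height and look again.

Request:
play_rows --pt "0 -0.002 -0.001 0.03 0 0.4 0" --pt "0 -0.002 -0.001 0.03 0 0 0" --pt "0 -0.002 0 0.02 0 0 0" --pt "0 0 0 0 0 0 0"

```text
clock: 3.82
tool_pos: [0.4827, 0.1899, 0.2215]
eef_rot: [0.998, -0.0, 0.057, -0.001]
contact_force: [-0.6, 0.1, 0.9]
opening: 0.004
finger_force: 0.0
```

```bash
python3 - <<'E'
from h import *
need([.48,.189,.2015])
im=cams.snapshot("side")[:,:,::-1]
cv2.imwrite("pics/side2.png",cv2.resize(im[180:270,220:320].copy(),(800,600*6//5*0+600),interpolation=cv2.INTER_CUBIC))
E
```

```text
t 3.83 tcp [0.4827 0.1899 0.2215] F [-0.61  0.1   0.94] open 0.0
shift now-frame mm [-4.9  0.9 19.5] rot deg [-0.08 -0.5  -0.02] shift target-frame mm [-4.8  0.9 19.6]
```

View pics/side2.png

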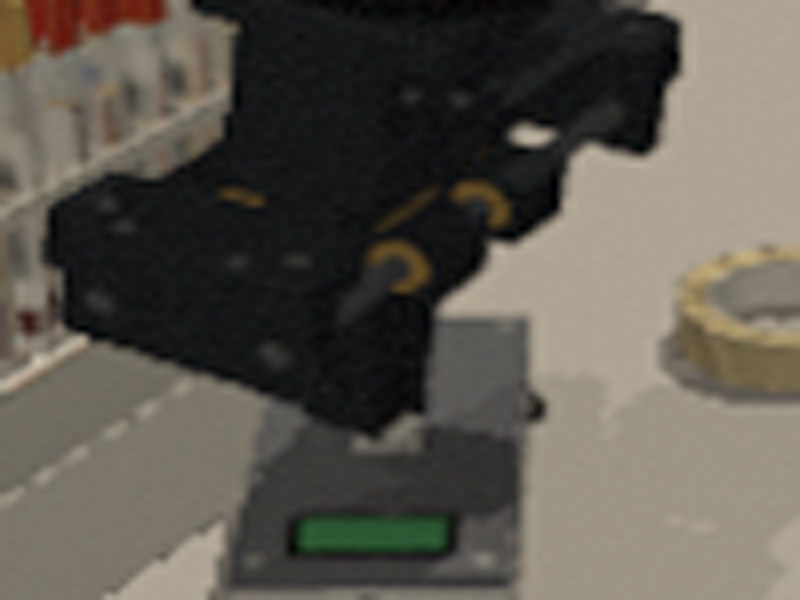

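The finger hangs over the probe side of the ridge. Its lowest visible corner is at crop (380,435), and the plate shows at (390,440). I'll compare that with the projected model.

```bash
python3 - <<'E'
from h import *
s=status.get_state(); A=Ro.from_quat(s["eef_rot"]); K,D,R,t=cam("side")
for n,c in {"-x+y(far)":(-9,17.5),"+x+y":(9,17.5),"+x-y":(9,-17.5),"-x-y(near)":(-9,-17.5),"-x -y10":(-9,-10)}.items():
    X=s["tool_pos"]+A.apply(np.array([c[0],c[1],166])/1e3)
    p=cv2.projectPoints(X[None],cv2.Rodrigues(R)[0],t,K,D)[0].ravel()
    print(n,X.round(4),((p-[220,180])*[8,6.667]).round(0))
for X in([.51,.1645,.041],[.5175,.1504,.041]): 
    p=cv2.projectPoints(np.array([X]),cv2.Rodrigues(R)[0],t,K,D)[0].ravel(); print(((p-[220,180])*[8,6.667]).round(0))
E
```

```text
-x+y(far) [0.4929 0.1726 0.056 ] [425. 397.]
+x+y [0.5107 0.1726 0.0581] [364. 378.]
+x-y [0.5108 0.2076 0.0582] [292. 433.]
-x-y(near) [0.4929 0.2076 0.0561] [355. 453.]
-x -y10 [0.4929 0.2001 0.0561] [370. 441.]
[385. 413.]
[387. 386.]
```

Request:
play_rows --pt "0 -0.004 0 0.008 0 -0.4 0" --pt "0 -0.001 0 0.006 0 0 0" --pt "0 0 0 0.004 0 0 0" --pt "0 0 0 0 0 0 0"

```text
clock: 4.38
tool_pos: [0.479, 0.1895, 0.2015]
eef_rot: [0.999, -0.0, 0.052, -0.0]
contact_force: [-0.4, -0.7, -0.6]
opening: 0.002
finger_force: 0.0
```

```bash
python3 - <<'E'
from h import *
need([.48,.189,.2015])
im=cams.snapshot("side")[:,:,::-1]
cv2.imwrite("pics/side3.png",cv2.resize(im[215:260,240:300].copy(),(800,600),interpolation=cv2.INTER_CUBIC))
E
```

```text
t 4.38 tcp [0.479  0.1895 0.2015] F [-0.38 -0.75 -0.64] open 0.0
shift now-frame mm [1.  0.5 0.1] rot deg [-0.01  0.02 -0.02] shift target-frame mm [1.  0.5 0.1]
```

View pics/side3.png

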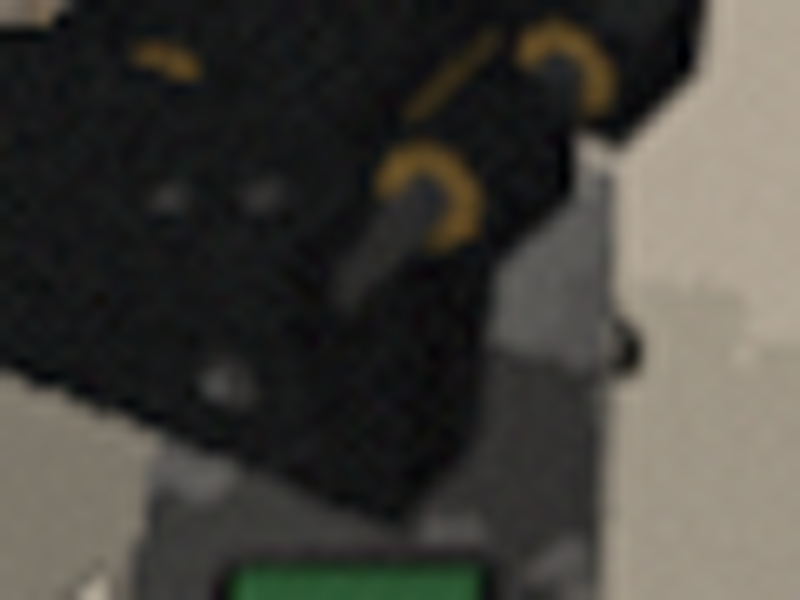

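No contact yet, and the finger tip hides the ridge. I'll push along the slot in small steps and watch the force.

Request:
play_rows --pt "0 0.0009 0.0018 0.0001 0 0 0" --pt "0 0.0009 0.0018 0.0001 0 0 0" --pt "0 0.0009 0.0018 0.0001 0 0 0"

```text
clock: 4.8
tool_pos: [0.4819, 0.1839, 0.2019]
eef_rot: [0.999, -0.0, 0.052, -0.0]
contact_force: [-0.1, -0.6, -0.3]
opening: 0.007
finger_force: 0.0
```

Request:
play_rows --pt "0 0.0009 0.0018 0.0001 0 0 0" --pt "0 0.0009 0.0018 0.0001 0 0 0"

```text
clock: 5.05
tool_pos: [0.4834, 0.1809, 0.2017]
eef_rot: [0.999, 0.0, 0.052, -0.001]
contact_force: [-1.2, 2.9, 0.1]
opening: 0.006
finger_force: 1.6
```

Request:
play_rows --pt "0 0.0009 0.0018 0.0001 0 0 0"

```text
clock: 5.18
tool_pos: [0.484, 0.1797, 0.2017]
eef_rot: [0.999, 0.001, 0.052, -0.001]
contact_force: [-1.2, 3.5, 0.6]
opening: 0.006
finger_force: 1.6
```

Request:
play_rows --pt "0 0.0009 0.0018 0.0001 0 0 0"

```text
clock: 5.3
tool_pos: [0.4851, 0.1775, 0.2017]
eef_rot: [0.999, 0.0, 0.052, -0.001]
contact_force: [-1.4, 2.9, 1.0]
opening: 0.003
finger_force: 1.3
```

Request:
play_rows --pt "0 0.0009 0.0018 0.0001 0 0 0"

```text
clock: 5.42
tool_pos: [0.4864, 0.1748, 0.2018]
eef_rot: [0.999, -0.0, 0.052, -0.0]
contact_force: [0.0, 1.7, 0.5]
opening: 0.003
finger_force: 0.6
```

The force peaked at about 3.5 N and is now dropping, so the detent is giving way. I'll continue a little further.

Request:
play_rows --pt "0 0.0009 0.0018 0.0001 0 0 0"

```text
clock: 5.55
tool_pos: [0.4876, 0.1724, 0.2018]
eef_rot: [0.999, -0.001, 0.053, 0.0]
contact_force: [0.0, 0.4, 0.6]
opening: 0.004
finger_force: 0.0
```

Request:
play_rows --pt "0 0.0009 0.0018 0.0001 0 0 0" --pt "0 0 0 0 0 0 0"

```text
clock: 5.8
tool_pos: [0.4884, 0.1708, 0.2018]
eef_rot: [0.999, -0.001, 0.053, 0.0]
contact_force: [-0.2, -0.1, -0.8]
opening: 0.006
finger_force: 0.0
```

The force has gone to zero, so the switch has snapped over. I'll back off, lift, and check.

Request:
play_rows --pt "0 -0.002 -0.004 0 0 0 0" --pt "0 0 0 -0.03 0 0 0" --pt "0 0 0 -0.05 0 0 0" --pt "0 0 0 -0.05 0 0 0" --pt "0 0 0 -0.05 0 0 0" --pt "0 0 0 0 0 0 0"

```text
clock: 6.55
tool_pos: [0.4677, 0.1761, 0.3838]
eef_rot: [0.998, -0.0, 0.056, -0.002]
contact_force: [-0.2, 0.4, -1.0]
opening: 0.007
finger_force: 0.0
```

```bash
python3 - <<'E'
from h import *
im=cams.snapshot("side")[:,:,::-1]
a=cv2.resize(im[220:280,235:315].copy(),(400,300),interpolation=cv2.INTER_CUBIC); b=cv2.resize(im[160:205,335:395].copy(),(400,300),interpolation=cv2.INTER_CUBIC)
cv2.imwrite("pics/fin.png",np.hstack([a,b]))
for d in finder.spot_in("side","long_ridge")[:2]: print(d["score"],w("side",d["at"]).round(4))
E
```

```text
0.57 [0.5157 0.1556 0.0321]
```

View pics/fin.png

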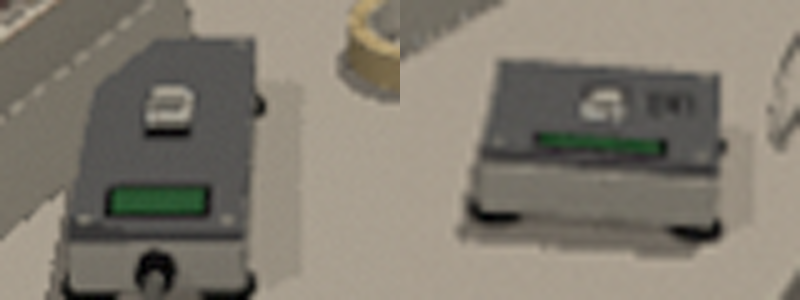

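The white plate is now at the far end of its slot at (168,103), and the black gap is on the probe side at (165,130). The square logger is untouched and the arm is clear of everything.

```bash
python3 -c "
from plant import r
print(r.finish_job())"
```

```text
the job is handed in; nothing more can be done
None
```

The long logger is switched on: its ridge snapped to the end of the slot away from the probe and was still there after I let go. I never touched the square logger, and the job was handed in at about 6.7 s.

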